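# Clamp the whetstone in its ratchet holder

### The arm

A 6-joint arm with a two-finger parallel gripper is mounted at the origin on the work surface; the furniture and walls round the work are solid. World frame = base frame: x ahead of the robot, y to its left, z up, the work surface at z = 0. Lengths are in m, angles in rad, forces in N, time in s.
With the tool pointing down it reaches from about 0.3 to 0.775 m from the base axis. Payload 14.6 kg.
Tool frame: the origin (TCP) lies at the very end of the fingers, on their centre line; the grasp point (between the pads) lies 19 mm behind it; y points along the fingers, x is the direction in which the jaws open and shut, and the axes are right-handed (so a half turn about y gives the same grasp; the last joint's range is limited). The gripper opens to 94 mm and grips with 3 to 60 N. Pads are 16 mm wide; open, the fingers measure 119 mm over their backs; the gripper's body (75 mm by 177 mm) begins 78 mm behind the grasp point.
Start: joints at [-1.368, 0.3, 1.521, -0, 1.321, -0.067], TCP at [0.147, -0.53, 0.205] pointing down, gripper open.
Joint ranges: [-3.03, 3.03], [-0.79, 2.21], [0.23, 2.52], [-1.04, 4.18], [0, 3.07], [-2.55, 2.55]. Speed limits (rad/s): [2.22, 2.22, 2.57, 3.14, 3.14, 3.14].

### API

Orientations are given as [roll, pitch, yaw] about the fixed x, y, z axes, in that order (R = Rz(yaw) Ry(pitch) Rx(roll)).
In Python, from station import * gives the robot as it stands.
- The arm moves only by the tool send_rows, never from a script. Its argument "series" is text: rows parted by semicolons, each of 7 numbers parted by spaces: the turn, a rotation vector about the tool's x, y, z in units of 5 degrees (1.0 is 5 degrees), then the shift along the tool's x, y, z in cm, then the opening, from -1 (shut) to 1 (fully open). A call has exactly 10 rows; each row is the pose to reach, as a shift and turn from the pose commanded when the call began, along the tool's axes at that moment; what a row does not reach only later rows make up. A row lasts 1/12 s, in which the tool goes at most 41.7 mm and 7.16 degrees, less where a joint would pass 70% of its speed; a pose out of reach is approached as far as the arm can. A call with a gripper value outside its range is refused whole. The fingers move at their own pace and stop on an object; "newtons" is the grip in N (left out, the last holds). Time passes only in rows, so rows that repeat a pose let the fingers close, or fill a call up. It gives the time, the measured TCP pose, the force and the opening at its end, in the units of the state.
- get_obs(): the state, without advancing time (a new reading comes with each control period).
- camera(name): name is "side" or "top"; returns the picture (384x512x3 uint8, red, green, blue); there is no depth.
- camera_info(name): a dict with "K" (3x3 intrinsics, pixels), "R" (3x3) and "t" (3): a world point X has camera coordinates R X + t. Camera axes: x right, y down, z forward; pixel columns grow to the right and rows downward; lengths in m; the calibration is good to about 2 mm. A picture is of the moment at which its call begins. camera_info takes no time and is no camera call.
- hand_in(): hands the job in, once; it reports no verdict.
The state is a dict: "time_s": time; "qpos": joint angles; "joint_vel": joint speeds; "tau": joint torques, N m; "ee_pos": TCP position; "eef_rot": TCP orientation; "force": force on the tool from outside, world axes, zero at the start; "moment": the same for the moment, N m; "grip_width": finger opening in m.
Only numpy, scipy, OpenCV 4.12 (cv2) and the standard library are available. Lean on these libraries where they do the work, as an engineer would, in place of code of your own. Each camera call takes 0.05 s, during which the arm holds its last target. There are 200 camera calls.

### The job

Get the whetstone ready for sharpening the knives: pick it up from the bench, set it down gently and flat in the bed of the stone holder, between the end stop and the sliding jaw, and let go. Then push the jaw up behind it, over its clicking ratchet, until the stone is driven against the stop and stays firmly clamped by the ratchet alone when you let go; the stone is brittle, so feel how hard you press and never force the jaw. Leave the mug, the bottle, the two tack trays and the shoe last round it where they stand.

Things in the scene. Friction and masses are not known exactly. Their poses are not given: they have to be found in the camera images.
- whetstone: The whetstone: a plain grey block, 50 x 140 x 22 mm, about 0.36 kg, lying flat on the bench to the left. Origin: centre of its underside. y: along its 140 mm length, x: across its 50 mm width, z up. It may go in either way round.
- stone_holder: The stone holder, fixed on the bench: a wooden base 310 long, 76 wide, with a steel deck, the bed, 18 mm above the bench. Origin: on the bench under its middle line, 152 mm from its jaw end. x: lengthwise, from the sliding jaw (-x end) to the end stop (+x end); z up. From x = -36 to +119 mm side lips 55 mm apart inside, 4 mm thick, stand 4 mm above the bed: fingertips that hold the stone's sides must stay above them.
- bed (a point): Point on the bed, 18 mm above the bench, at x = +10 mm of the holder, axes as the holder: with its middle here the stone clears both stop and jaw, and the jaw will slide it up to the stop.
- stop_zone (a point): Point on the bed at x = +105 mm of the holder, axes as the holder. The end stop, a rubber-faced block 50 wide and 15 high, is screwed down with its face up to 18 mm either side of this point; its setting changes from day to day and is not reported.
- jaw (a joint): How far the jaw has been pushed along +x of the holder, in m: 0 fully back (starts at 0 to 0.012), at most 0.082. It slides easily (1 to 2 N). A sprung pawl clicks along a rack with teeth 4 mm apart: pushing over a tooth takes 1 to 3 N more. The pawl blocks the way back: when the push ends, the jaw falls back onto the last tooth passed, by anything from 0 to 4 mm.
- jaw_push (a point): Middle of the back face of the jaw's thumb plate; pushed here along +x of the holder. An upright steel plate 44 wide, 6 thick, its top 44 mm above the bench; this point is 36 mm above the bench and, with the jaw at 0, at x = -130 mm of the holder; it moves with the jaw. Behind it is only bare deck 18 mm above the bench. Axes as the holder.
- plate: The jaw's pressure plate: rubber-faced, 48 wide, 15 high, carried on the jaw by two springs; it meets the end of the stone. Origin: foot of its face, at bed height, at x = -85 mm + jaw travel in the holder; axes as the holder. Against the stone it gives up to 8 mm at 2.5 N per mm, then is solid: its give is the clamping force. 5 to 16 N clamps well; over 20 N may crack the stone.
- cup: open mug, 70 wide, 85 tall, at the back of the bench; a bystander. Origin: centre of its underside.
- bottle: small cement bottle, 60 wide, 112 tall, on the right; a bystander. Origin: centre of its underside.
- last: wooden shoe last, 279 long, 88 tall, at the back left; a bystander. Origin: centre of its underside.
- tack_tray_a: small open tray of tacks, 67 x 105 x 36, at the back; a bystander. Origin: centre of its underside.
- tack_tray_b: second tray of tacks, same size, at the back; a bystander. Origin: centre of its underside.

How it is judged:
On the way, in this order (a step that is already met when the one before it is completed fails the run):
1. the stone lies flat between the side lips of the holder's bed, let go, the jaw not yet on it (z of whetstone in the frame of stone_holder between 0.0155 and 0.0205 m and y of whetstone in the frame of stone_holder between -0.0045 and 0.0045 m and angle between the y axis of whetstone and the x axis of stone_holder, either way round below 0.06 rad and angle between whetstone's own z axis and vertical below 0.03 rad and contact force between whetstone and the fingers below 0.1 N and contact force between plate and whetstone below 0.5 N and contact force between whetstone and stone_holder above 1.5 N), for 0.2 s.
2. the jaw is pushed up and the pressure plate clamps the stone (z of whetstone in the frame of stone_holder between 0.0155 and 0.0205 m and y of whetstone in the frame of stone_holder between -0.0045 and 0.0045 m and angle between the y axis of whetstone and the x axis of stone_holder, either way round below 0.06 rad and angle between whetstone's own z axis and vertical below 0.03 rad and contact force between plate and whetstone above 4 N), for 0.2 s.
At the end, for the whole second after the job is handed in: the stone lies flat in the bed (underside within 2.5 mm of the bed's height, within 4.5 mm of the middle line, lined up within 0.06 rad), at rest, and the pressure plate, held by the ratchet alone, presses on it with 4 to 20 N (all of step 2 and contact force between plate and whetstone below 20 N and linear speed of whetstone below 0.01 m/s); the robot touches nothing.
It fails at once if the pressure plate pressed on the stone with more than 20 N (contact force between plate and whetstone above 20 N).
It fails at once if the stone was dropped or banged into the holder (over 80 N) (contact force between whetstone and stone_holder above 80 N).
It fails at once if the mug, the bottle, a tray or the last was moved by more than 25 mm (distance of any of cup, bottle, last, tack_tray_a, tack_tray_b from where it was at the start of the episode above 0.025 m).
It also fails if it takes over 64 s, if anything falls off the work surface, if the arm or the gripper's body presses on something with over 40 N, if the wrist force passes 120 N, or if a joint passes its speed limit or range.

## Working session

There is one attempt and no reset: what is moved stays moved. The work goes in short steps, Python scripts to look and compute and a tool call to move; the robot and the scene stay as the last step left them, time stands still between calls to the robot, and variables do not carry over. Pictures are saved under pics/ and viewed, on a budget of 10 in all, crops included, one or two more only if the job needs it, and the job is handed in when it is done.

Besides the shell and the picture viewer there is one more tool, called after "Emit:" in YAML: its name, and indented under it one key for each argument. send_rows: Moves the arm, as the interface text tells. Its arguments: {"type":"object","properties":{"series":{"type":"string"},"newtons":{"type":"number"}},"required":["series"]}

```bash
mkdir -p pics; ls; python3 - <<'E'
from station import *
import cv2, numpy as np
np.set_printoptions(precision=4,suppress=True)
for n in ("top","side"):
    im=camera(n); cv2.imwrite(f"pics/{n}0.png",im[:,:,::-1]); print(n,camera_info(n))
print(get_obs())
E
```

```text
pics
top {'K': array([[409.1463,   0.    , 260.808 ],
       [  0.    , 409.1463, 188.4   ],
       [  0.    ,   0.    ,   1.    ]]), 'R': array([[ 0.0028, -1.    , -0.0054],
       [-0.9873, -0.0019, -0.1591],
       [ 0.1591,  0.0058, -0.9872]]), 't': array([-0.0544,  0.5652,  0.9849])}
side {'K': array([[469.7017,   0.    , 250.4028],
       [  0.    , 469.7017, 199.8636],
       [  0.    ,   0.    ,   1.    ]]), 'R': array([[-0.9785, -0.206 , -0.0024],
       [-0.1289,  0.6214, -0.7728],
       [ 0.1607, -0.7559, -0.6347]]), 't': array([0.5469, 0.1477, 1.1285])}
{'time_s': 0.1, 'qpos': array([-1.3676,  0.3004,  1.5215,  0.    ,  1.3207, -0.0666]), 'joint_vel': array([-0.0007,  0.0009, -0.0019, -0.    , -0.0002,  0.0003]), 'tau': array([  0.0009, -53.2644, -35.3284,   0.0709,   0.0235,  -0.0001]), 'ee_pos': array([ 0.1466, -0.5299,  0.205 ]), 'eef_rot': array([-1.5707,  0.001 , -1.301 ]), 'force': array([0.3408, 0.5562, 0.0741]), 'moment': array([0.0088, 0.0103, 0.0174]), 'grip_width': 0.0941266851504378}
```

View pics/top0.png

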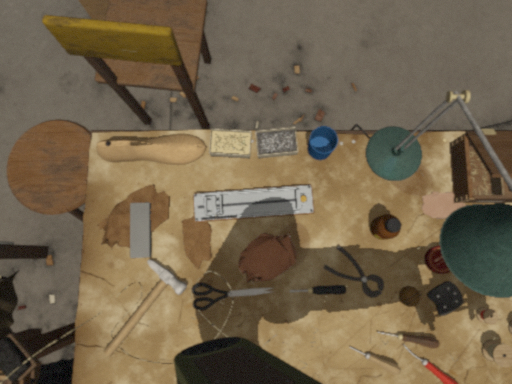

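View pics/side0.png

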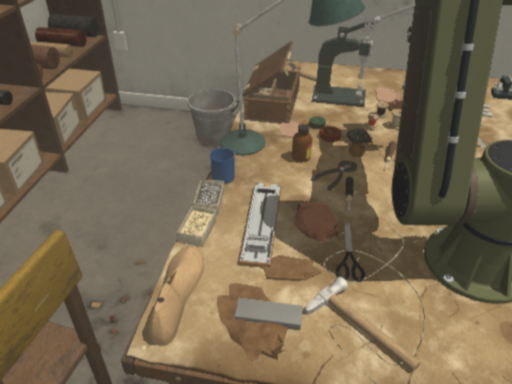

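The top view shows the stone at about (140,230) px and the holder from (195,205) to (312,197). In the side view the stone is at about (268,314) and the holder at about (260,225). I'll enlarge both.

```bash
cat > h.py <<'E'
import numpy as np, cv2
from station import *
from scipy.spatial.transform import Rotation as Ro
np.set_printoptions(precision=4,suppress=True)
def px2w(n,uv,z):
    c=camera_info(n); r=c["R"].T@np.linalg.inv(c["K"])@np.array([*uv,1.]); o=-c["R"].T@c["t"]
    return o+r*(z-o[2])/r[2]
def w2px(n,X):
    c=camera_info(n); p=c["K"]@(c["R"]@np.array(X)+c["t"]); return p[:2]/p[2]
def obs():
    o=get_obs()
    print(o["time_s"],"ee",o["ee_pos"],"rpy",o["eef_rot"],"F",o["force"],"w",o["grip_width"]); return o
def delta(pos,R):
    "shift (cm) and turn (5deg units) in tool axes from measured pose to target"
    o=obs(); R0=Ro.from_euler("xyz",o["eef_rot"])
    print("turn",(R0.inv()*R).as_rotvec()/np.radians(5),"shift",R0.inv().apply(np.array(pos)-o["ee_pos"])*100)
E
python3 - <<'E'
import cv2,numpy as np
a=cv2.imread('pics/top0.png');b=cv2.imread('pics/side0.png')
A=cv2.resize(a[175:227,185:320],None,fx=5.8,fy=5.8,interpolation=cv2.INTER_CUBIC)
B=cv2.resize(b[180:268,225:300],None,fx=3.3,fy=3.3,interpolation=cv2.INTER_CUBIC)
C=cv2.resize(a[195:265,120:160],None,fx=4,fy=4,interpolation=cv2.INTER_CUBIC)
print(A.shape,B.shape,C.shape)
o=np.zeros((600,790,3),np.uint8);o[:A.shape[0],:A.shape[1]]=A;o[305:305+B.shape[0],:B.shape[1]]=B;o[305:305+C.shape[0],300:300+C.shape[1]]=C
D=cv2.resize(b[290:335,225:310],None,fx=3.5,fy=3.5,interpolation=cv2.INTER_CUBIC);o[305:305+D.shape[0],480:480+D.shape[1]]=D
cv2.imwrite('pics/c1.png',o)
E
```

```text
(302, 783, 3) (290, 248, 3) (280, 160, 3)
```

View pics/c1.png

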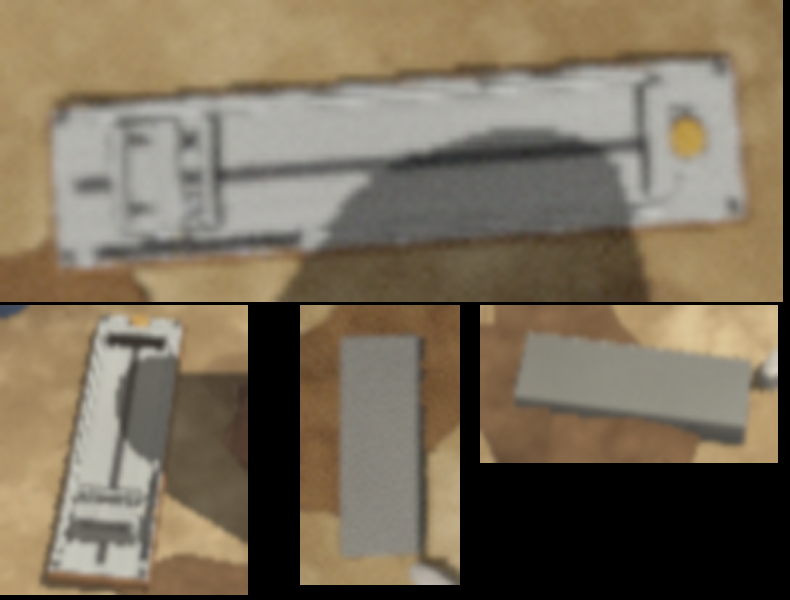

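The crop shows the jaw at the left (+y world) end of the holder, the stop and its yellow screw at the right, and the stone lying along world x. Next I fit the outlines at subpixel accuracy in both views.

```bash
cat > fit.py <<'E'
from h import *
from scipy.optimize import least_squares
from scipy.ndimage import map_coordinates
def fit(imgs,rect,z,p0,edges,win=6,it=6):
    """rect=(x0,x1,y0,y1) local outline at height z; p=(X,Y,yaw); edges {cam:[edge idx]}"""
    x0,x1,y0,y1=rect; C=np.array([[x0,y0],[x1,y0],[x1,y1],[x0,y1]]); p=np.array(p0,float)
    def W(q,p): c,s=np.cos(p[2]),np.sin(p[2]); return np.array([p[0]+c*q[0]-s*q[1],p[1]+s*q[0]+c*q[1],z])
    for k in range(it):
        obs_=[]; w=win if k<2 else win/2
        for n,im in imgs.items():
            for e in edges[n]:
                for t in np.linspace(.06,.94,40):
                    q=C[e]*(1-t)+C[(e+1)%4]*t; d=C[(e+1)%4]-C[e]; nn=np.array([d[1],-d[0]])/np.linalg.norm(d)
                    a=w2px(n,W(q,p)); b=w2px(n,W(q+nn*.01,p)); tn=w2px(n,W(q+d*.01,p))-a
                    m=np.array([tn[1],-tn[0]])/np.linalg.norm(tn); m*=np.sign(m@(b-a))
                    s=np.arange(-w,w+.1,.25); P=a+s[:,None]*m
                    v=np.array([map_coordinates(im[:,:,c],[P[:,1],P[:,0]],order=1) for c in range(3)])
                    g=np.abs(np.gradient(cv2.GaussianBlur(v,(9,1),2),axis=1)).sum(0)
                    i=g.argmax()
                    if 0<i<len(s)-1: obs_.append((n,e,q,m,m@P[i]))
        f=lambda p:[m@w2px(n,W(q,p))-v for n,e,q,m,v in obs_]
        p=least_squares(f,p,loss="soft_l1",f_scale=.5).x
    r=np.array(f(p)); 
    for n in imgs:
        for e in edges[n]: print(n,e,"med res px %.2f"%np.median([x for x,o in zip(r,obs_) if o[0]==n and o[1]==e]), "mad %.2f"%np.median(np.abs([x for x,o in zip(r,obs_) if o[0]==n and o[1]==e])))
    print("pose",p); return p
E
python3 - <<'E'
from fit import *
im={n:cv2.imread(f"pics/{n}0.png").astype(float) for n in("top","side")}
f=lambda u,v,s,ox,oy,z:px2w("top",((u+.5)/s-.5+ox,(v+.5)/s-.5+oy),z)
H=np.array([f(*q,5.8,185,175,.018) for q in((57,107),(728,62),(742,216),(62,263))])
S=np.array([f(u-300,v-305,4,120,195,.022) for u,v in((341,337),(419,337),(419,555),(341,555))])
L=lambda Q:print(Q[:,:2],np.linalg.norm(np.diff(Q,axis=0),axis=1))
L(H);L(S)
d=(H[1]+H[2]-H[0]-H[3]); hy=np.arctan2(d[1],d[0]); hc=H.mean(0); hp=[hc[0]-.003*np.cos(hy),hc[1]-.003*np.sin(hy),hy]
sp=[*S.mean(0)[:2],-np.pi/2+np.arctan2(*(S[0]-S[3])[[1,0]])]
print(hp,sp)
for c in(["top"],["side"],["top","side"]):
    g={k:im[k] for k in c}
    fit(g,(-.152,.158,-.038,.038),.018,hp,{k:range(4) for k in c})
    fit(g,(-.025,.025,-.07,.07),.022,sp,{k:range(4) for k in c},win=4)
E
```

```text
[[ 0.5572  0.1185]
 [ 0.5781 -0.1803]
 [ 0.5092 -0.1854]
 [ 0.4877  0.1143]] [0.2996 0.0691 0.3005]
[[0.5314 0.2828]
 [0.5315 0.2327]
 [0.3937 0.2264]
 [0.3936 0.2754]] [0.0501 0.1379 0.049 ]
[np.float64(0.5328474792094593), np.float64(-0.0302062211537289), np.float64(-1.5001971037523443)] [np.float64(0.46256737807286535), np.float64(0.25432889851775836), np.float64(-1.5170390092650612)]Traceback (most recent call last):
  File "<stdin>", line 13, in <module>
  File "fit.py", line 22, in fit
    p=least_squares(f,p,loss="soft_l1",f_scale=.5).x
      ~~~~~~~~~~~~~^^^^^^^^^^^^^^^^^^^^^^^^^^^^^^^
    return func(*args, **kwargs)
    result = trf(vector_fun.fun, vector_fun.jac, x0, f0, J0, lb, ub, ftol, xtol,
                 gtol, max_nfev, x_scale, loss_function, tr_solver,
                 tr_options.copy(), verbose, callback=callback_wrapped)
    return trf_no_bounds(
        fun, jac, x0, f0, J0, ftol, xtol, gtol, max_nfev, x_scale,
        loss_function, tr_solver, tr_options, verbose, callback=callback)
    J = jac(x)
    self._update_jac()
    ~~~~~~~~~~~~~~~~^^
    self.J = self
[... 562 characters left out ...]
                     ^^^
    df = [f_eval - f0 for f_eval in f_evals]
                                    ^^^^^^^
    f = np.atleast_1d(self.fun(x, *self.args, **self.kwargs))
                      ~~~~~~~~^^^^^^^^^^^^^^^^^^^^^^^^^^^^^^
    return np.atleast_1d(self.fun(x))
                         ~~~~~~~~^^^
    return self.f(x, *self.args, **self.kwargs)
           ~~~~~~^^^^^^^^^^^^^^^^^^^^^^^^^^^^^^
  File "fit.py", line 21, in <lambda>
    f=lambda p:[m@w2px(n,W(q,p))-v for n,e,q,m,v in obs_]
                  ~~~~^^^^^^^^^^
  File "h.py", line 9, in w2px
    c=camera_info(n); p=c["K"]@(c["R"]@np.array(X)+c["t"]); return p[:2]/p[2]
ValueError: time passes only in moves, steps and waits
```

```bash
sed -i 's/^def px2w/import functools\ncamera_info=functools.lru_cache(None)(camera_info)\ndef px2w/' h.py
python3 - <<'E'
from fit import *
im={n:cv2.imread(f"pics/{n}0.png").astype(float) for n in("top","side")}
hp=[.5328,-.0302,-1.500]; sp=[.4626,.2543,-1.517]
for c in(["top"],["side"],["top","side"]):
    g={k:im[k] for k in c}
    fit(g,(-.148,.154,-.0348,.0348),.018,hp,{k:range(4) for k in c},win=4)
    fit(g,(-.025,.025,-.07,.07),.022,sp,{k:range(4) for k in c},win=4)
E
```

```text
top 0 med res px -0.00 mad 0.25
top 1 med res px -0.25 mad 0.25
top 2 med res px -0.01 mad 0.25
top 3 med res px -0.25 mad 0.25
pose [ 0.5326 -0.0299 -1.4984]
top 0 med res px 0.12 mad 0.25
top 1 med res px 0.25 mad 0.25
top 2 med res px 0.00 mad 0.00
top 3 med res px 0.24 mad 0.24
pose [ 0.4625  0.2554 -1.5217]
side 0 med res px 0.00 mad 0.26
side 1 med res px -0.50 mad 1.00
side 2 med res px -0.00 mad 0.24
side 3 med res px 0.00 mad 0.25
pose [ 0.5348 -0.0208 -1.4976]
side 0 med res px 0.26 mad 0.26
side 1 med res px 0.00 mad 0.25
side 2 med res px 0.24 mad 0.24
side 3 med res px -0.00 mad 0.00
pose [ 0.4641  0.2614 -1.5265]
top 0 med res px -0.50 mad 0.75
top 1 med res px -0.50 mad 0.50
top 2 med res px 0.75 mad 0.75
top 3 med res px -0.00 mad 0.25
side 0 med res px 0.50 mad 0.50
side 1 med res px 0.75 mad 0.75
side 2 med res px -0.50 mad 0.50
side 3 med res px -1.25 mad 1.25
pose [ 0.5342 -0.029  -1.5018]
top 0 med res px -0.26 mad 0.26
top 1 med res px -0.74 mad 0.74
top 2 med res px 0.50 mad 0.50
top 3 med res px 0.99 mad 0.99
side 0 med res px 0.50 mad 0.74
side 1 med res px 1.01 mad 1.01
side 2 med res px -0.24 mad 0.24
side 3 med res px -1.01 mad 1.01
pose [ 0.4634  0.2578 -1.5303]
```

Both views agree within about 2 mm in x. Relative to the holder, the stone is at about (-0.070, +0.284) m. Moving to above the stone.

Emit:
send_rows:
  series: "2.54 0 0 -33.7 4 25.7 1;0 2.54 0 -33.7 4 25.7 1;0 2.54 0 -33.7 4 25.7 1;0 2.54 0 -33.7 4 25.7 1;0 2.54 0 -33.7 4 25.7 1;0 2.54 0 -33.7 4 25.7 1;0 2.54 0 -33.7 4 25.7 1;0 2.54 0 -33.7 4 25.7 1;0 2.54 0 -33.7 4 25.7 1;0 2.54 0 -33.7 4 25.7 1"
  newtons: 30

```text
time_s: 0.93
ee_pos: [0.2972, -0.1532, 0.1672]
eef_rot: [-1.57, -0.0, -1.523]
force: [1.2, -0.7, 0.3]
grip_width: 0.0938
```

The first row had a slip: the turn was in the x slot. Later rows corrected it and the orientation is right. Computing the rest.

```bash
python3 -c "
from h import *
delta([.463,.258,.06],Ro.from_euler('xyz',[-np.pi/2,0,-1.523]))"
```

```text
0.9333 ee [ 0.2972 -0.1532  0.1672] rpy [-1.5705 -0.0002 -1.5232] F [ 1.1727 -0.6688  0.2506] w 0.09377858569285741
turn [-0.004  -0.0028  0.0024] shift [-40.2849  10.7147  18.5168]
```

Emit:
send_rows:
  series: "0 0 0 -40 4 18 1;0 0 0 -40 4 18 1;0 0 0 -40 4 18 1;0 0 0 -40 4 18 1;0 0 0 -40 4 18 1;0 0 0 -40 4 18 1;0 0 0 -40 4 18 1;0 0 0 -40 4 18 1;0 0 0 -40 4 18 1;0 0 0 -40 4 18 1"

```text
time_s: 1.77
ee_pos: [0.4491, 0.2334, 0.129]
eef_rot: [-1.571, -0.0, -1.522]
force: [0.4, -0.7, 1.2]
grip_width: 0.0943
```

Emit:
send_rows:
  series: "0 0 0 0 2 0 1;0 0 0 0 4 0 1;0 0 0 0 5 0 1;0 0 0 0 5 0 1;0 0 0 0 5 0 1;0 0 0 0 5 0 1;0 0 0 0 5 0 1;0 0 0 0 5 0 1;0 0 0 0 5 0 1;0 0 0 0 5 0 1"

```text
time_s: 2.6
ee_pos: [0.4492, 0.2311, 0.0799]
eef_rot: [-1.57, 0.0, -1.523]
force: [-0.4, 0.0, 1.1]
grip_width: 0.094
```

```bash
python3 -c "
from h import *
delta([.463,.258,.04],Ro.from_euler('xyz',[-np.pi/2,0,-1.523]))
a=camera('top');b=camera('side')
cv2.imwrite('pics/top1.png',a[:,:,::-1]);cv2.imwrite('pics/side1.png',b[:,:,::-1])
o=np.hstack([cv2.resize(x,None,fx=4,fy=4,interpolation=2) for x in(a[180:280,90:190],b[260:360,220:320])])
cv2.imwrite('pics/c2.png',o[:,:,::-1])
"
```

```text
2.6 ee [0.4492 0.2311 0.0799] rpy [-1.5702  0.0002 -1.5228] F [-0.3824  0.0197  1.0623] w 0.0940094630245011
turn [-0.0073  0.0024 -0.0026] shift [-2.6231  3.9903  1.5048]
```

View pics/c2.png

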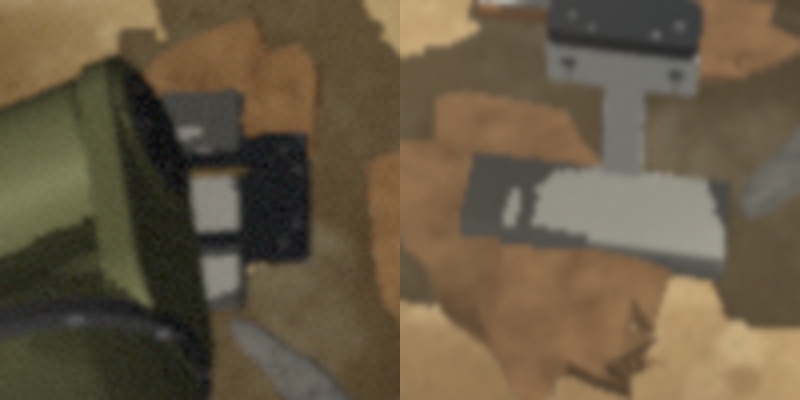

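The fingers straddle the stone's width, and the offset matches the computed (-2.6, 1.5 cm). I'll centre, then descend.

Emit:
send_rows:
  series: "0 0 0 -2.6 0 1.5 1;0 0 0 -2.6 0 1.5 1;0 0 0 -2.6 2 1.5 1;0 0 0 -2.6 3.5 1.5 1;0 0 0 -2.6 5 1.5 1;0 0 0 -2.6 5.5 1.5 1;0 0 0 -2.6 6 1.5 1;0 0 0 -2.6 6 1.5 1;0 0 0 -2.6 6 1.5 1;0 0 0 -2.6 6 1.5 1"

```text
time_s: 3.53
ee_pos: [0.4632, 0.2579, 0.0203]
eef_rot: [-1.57, 0.0, -1.523]
force: [0.6, -0.0, 0.1]
grip_width: 0.0937
```

```bash
python3 -c "
from h import *
delta([.463,.258,.008],Ro.from_euler('xyz',[-np.pi/2,0,-1.523]))"
```

```text
3.5333 ee [0.4632 0.2579 0.0203] rpy [-1.5697  0.0005 -1.5227] F [ 0.5804 -0.0276  0.0569] w 0.09370216845261481
turn [-0.0124  0.0032 -0.0053] shift [-0.0075  1.2265 -0.0184]
```

Emit:
send_rows:
  series: "0 0 0 0 0.8 0 1;0 0 0 0 1.2 0 1;0 0 0 0 1.2 0 1;0 0 0 0 1.2 0 -1;0 0 0 0 1.2 0 -1;0 0 0 0 1.2 0 -1;0 0 0 0 1.2 0 -1;0 0 0 0 1.2 0 -1;0 0 0 0 1.2 0 -1;0 0 0 0 1.2 0 -1"
  newtons: 30

```text
time_s: 4.37
ee_pos: [0.4628, 0.2578, 0.0075]
eef_rot: [-1.571, 0.0, -1.523]
force: [-1.1, 0.1, 0.5]
grip_width: 0.0509
```

Emit:
send_rows:
  series: "0 0 0 0 0 0 -1;0 0 0 0 0 0 -1;0 0 0 0 0 0 -1;0 0 0 0 0 0 -1;0 0 0 0 -1 0 -1;0 0 0 0 -3 0 -1;0 0 0 0 -5 0 -1;0 0 0 0 -7 0 -1;0 0 0 0 -7 0 -1;0 0 0 0 -7 0 -1"

```text
time_s: 5.2
ee_pos: [0.4629, 0.2579, 0.0779]
eef_rot: [-1.57, 0.001, -1.523]
force: [-1.1, -0.1, -4.7]
grip_width: 0.0496
```

```bash
python3 -c "
from h import *
# target over bed: stone mid at holder x=+10mm
p=np.array([.5337,-.0285]);y=-1.4985
t=p+.01*np.array([np.cos(y),np.sin(y)]);print(t)
delta([*t,.08],Ro.from_euler('xyz',[-np.pi/2,0,y+np.pi/2]))"
```

```text
[ 0.5344 -0.0385]
5.2 ee [0.4629 0.2579 0.0779] rpy [-1.5696  0.0005 -1.5226] F [-1.0608 -0.1123 -4.734 ] w 0.04962573737707059
turn [ -0.0157 -18.2763   0.0064] shift [29.9451 -0.2199  5.717 ]
```

Emit:
send_rows:
  series: "0 -1.4 0 3 -1 0.6 -1;0 -2.8 0 7 -2 1.2 -1;0 -4.2 0 11 -2 2 -1;0 -5.6 0 15 -2 3 -1;0 -7 0 19 -2 4 -1;0 -8.4 0 23 -2 5 -1;0 -9.8 0 27 -2 5.7 -1;0 -11.2 0 29.8 -2 5.7 -1;0 -12.6 0 29.8 -2 5.7 -1;0 -14 0 29.8 -2 5.7 -1"

```text
time_s: 6.03
ee_pos: [0.5334, -0.0401, 0.0956]
eef_rot: [-1.572, 0.003, -0.363]
force: [0.3, 0.6, -4.9]
grip_width: 0.0495
```

Emit:
send_rows:
  series: "0 -1.4 0 0 0 0 -1;0 -2.8 0 0 0 0 -1;0 -4.2 0 0 0 0 -1;0 -4.27 0 0 0 0 -1;0 -4.27 0 0 0 0 -1;0 -4.27 0 0 0 0 -1;0 -4.27 0 0 0 0 -1;0 -4.27 0 0 0 0 -1;0 -4.27 0 0 0 0 -1;0 -4.27 0 0 0 0 -1"

```text
time_s: 6.87
ee_pos: [0.534, -0.0371, 0.0975]
eef_rot: [-1.571, -0.0, 0.006]
force: [-1.0, 0.1, -3.9]
grip_width: 0.0498
```

```bash
python3 -c "
from h import *
delta([.5344,-.036,.05],Ro.from_euler('xyz',[-np.pi/2,0,-1.4985+np.pi/2]))"
```

```text
6.8667 ee [ 0.534  -0.0371  0.0975] rpy [-1.5708 -0.      0.0064] F [-1.0101  0.112  -3.865 ] w 0.04975206716503207
turn [-0.0001 -0.7549  0.0005] shift [0.0371 4.746  0.1122]
```

Emit:
send_rows:
  series: "0 -0.75 0 0 0 0.1 -1;0 -0.75 0 0 1 0.1 -1;0 -0.75 0 0 2 0.1 -1;0 -0.75 0 0 3 0.1 -1;0 -0.75 0 0 4 0.1 -1;0 -0.75 0 0 5 0.1 -1;0 -0.75 0 0 5 0.1 -1;0 -0.75 0 0 5 0.1 -1;0 -0.75 0 0 5 0.1 -1;0 -0.75 0 0 5 0.1 -1"

```text
time_s: 7.7
ee_pos: [0.5344, -0.0362, 0.048]
eef_rot: [-1.571, -0.001, 0.073]
force: [-0.4, 0.3, -4.2]
grip_width: 0.0498
```

```bash
python3 -c "
from h import *
obs()
a=camera('top');b=camera('side')
cv2.imwrite('pics/top2.png',a[:,:,::-1]);cv2.imwrite('pics/side2.png',b[:,:,::-1])
A=cv2.resize(a[165:235,185:320],None,fx=4,fy=4,interpolation=2);B=cv2.resize(b[165:275,220:300],None,fx=5,fy=5,interpolation=2)
o=np.zeros((550,790,3),np.uint8);o[:280,:400]=A[:,:400];o[:,400-10:790]=B[:,:400];
cv2.imwrite('pics/c3.png',np.hstack([cv2.resize(a[165:235,185:320],(395,205),interpolation=2).copy() if 0 else o])[:,:,::-1])
"
```

```text
7.7 ee [ 0.5344 -0.0362  0.048 ] rpy [-1.571  -0.001   0.0725] F [-0.3677  0.2578 -4.208 ] w 0.049826499864001554
```

View pics/c3.png

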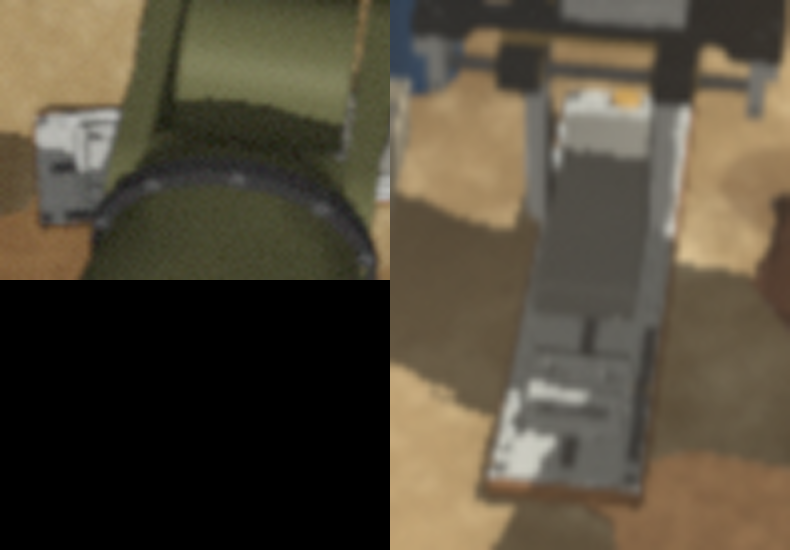

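The top view is blocked by the arm. In the side view the stone is over the bed, its near end at about crop (585,305). I'll measure stone against holder in this one view so that the calibration error cancels.

```bash
python3 - <<'E'
from fit import *
o=obs(); z=o["ee_pos"][2]-.0075+.022
im={"side":cv2.imread("pics/side2.png").astype(float)}
for w in(4,3):
  p=fit(im,(-.07,-.025,-.025,.025),z,[.5344,-.0362,-1.4984],{"side":[0,2,3]},win=w)
im0={"side":cv2.imread("pics/side0.png").astype(float)}
fit(im0,(-.148,.05,-.0348,.0348),.018,[.5345,-.025,-1.4984],{"side":[0,2,3]},win=4)
fit(im,(-.148,-.06,-.0348,.0348),.018,[.5345,-.025,-1.4984],{"side":[0,2,3]},win=3)
E
```

```text
7.8 ee [ 0.5343 -0.0362  0.048 ] rpy [-1.571  -0.0009  0.0726] F [-0.2939 -0.3792 -4.0712] w 0.05003980132283934
side 0 med res px -0.48 mad 0.48
side 2 med res px -1.02 mad 1.02
side 3 med res px 0.01 mad 0.25
pose [ 0.5357 -0.0364 -1.5106]
side 0 med res px -0.14 mad 0.14
side 2 med res px -0.23 mad 0.39
side 3 med res px -0.02 mad 0.20
pose [ 0.5353 -0.0363 -1.4979]
side 0 med res px 0.25 mad 0.50
side 2 med res px 0.25 mad 0.25
side 3 med res px -0.01 mad 0.24
pose [ 0.5348 -0.0208 -1.4964]
side 0 med res px 0.27 mad 0.47
side 2 med res px 0.23 mad 0.24
side 3 med res px 0.01 mad 0.26
pose [ 0.5355 -0.0211 -1.487 ]
```

```bash
python3 - <<'E'
from h import *
for n in("top","side"):
    im=cv2.imread(f"pics/{n}0.png").astype(int)
    y=-1.4984
    for off in(-.02,.022):
        P0=np.array([.5340,-.026])+off*np.array([-np.sin(y),np.cos(y)])
        print(n,off)
        for s in np.arange(-.170,-.128,.003):
            X=[*(P0+s*np.array([np.cos(y),np.sin(y)])),.018]; u=w2px(n,X)
            print("%.3f"%s,u.round(1),cv2.getRectSubPix(im.astype(np.float32),(1,1),tuple(map(float,u))).ravel().round())
E
```

```text
top -0.02
-0.170 [184.6 214.4] [ 99. 143. 167.]
-0.167 [185.8 214.4] [ 97. 141. 165.]
-0.164 [186.9 214.3] [102. 144. 167.]
-0.161 [188.1 214.2] [102. 144. 169.]
-0.158 [189.3 214.1] [106. 148. 171.]
-0.155 [190.4 214. ] [114. 154. 176.]
-0.152 [191.6 213.9] [118. 156. 177.]
-0.149 [192.8 213.9] [106. 140. 163.]
-0.146 [194.  213.8] [118. 140. 158.]
-0.143 [195.1 213.7] [155. 164. 169.]
-0.140 [196.3 213.6] [170. 176. 177.]
-0.137 [197.5 213.5] [172. 177. 177.]
-0.134 [198.6 213.5] [172. 178. 178.]
-0.131 [199.8 213.4] [173. 178. 179.]
-0.128 [201.  213.3] [172. 176. 177.]
top 0.022
-0.170 [183.9 198.2] [100. 141. 166.]
-0.167 [185.1 198.1] [102. 142. 166.]
-0.164 [186.3 198.1] [102. 143. 167.]
-0.161 [187.4 198. ] [101. 142. 165.]
-0.158 [188.6 197.9] [ 98. 139. 163.]
-0.155 [189.8 197.8] [ 98. 140. 165.]
-0.152 [190.9 197.7] [ 97. 139. 163.]
-0.149 [192.1 197.7] [ 91. 129. 154.]
-0.146 [193.2 197.6] [115. 136. 153.]
-0.143 [194.4 197.5] [155. 163. 168.]
-0.140 [195.6 197.4] [169. 174. 174.]
-0.137 [196.7 197.3] [172. 178. 178.]
-0.134 [197.9 197.2] [173. 178. 178.]
-0.131 [199.1 19
[... 521 characters left out ...]
196.]
-0.134 [263.6 256.5] [185. 196. 196.]
-0.131 [263.8 255.6] [185. 196. 196.]
-0.128 [263.9 254.7] [183. 194. 194.]
side 0.022
-0.170 [244.  265.9] [ 97. 132. 155.]
-0.167 [244.1 265. ] [ 73.  98. 116.]
-0.164 [244.3 264. ] [ 60.  81. 100.]
-0.161 [244.5 263.1] [ 58.  82. 107.]
-0.158 [244.7 262.2] [ 67.  95. 126.]
-0.155 [244.9 261.2] [ 93. 116. 144.]
-0.152 [245.1 260.3] [132. 148. 161.]
-0.149 [245.2 259.4] [168. 179. 183.]
-0.146 [245.4 258.5] [184. 195. 196.]
-0.143 [245.6 257.5] [188. 199. 200.]
-0.140 [245.8 256.6] [188. 199. 200.]
-0.137 [246.  255.7] [188. 199. 200.]
-0.134 [246.1 254.8] [188. 198. 199.]
-0.131 [246.3 253.9] [187. 198. 198.]
-0.128 [246.5 253. ] [186. 196. 197.]
```

Side-view bias is about 1 mm, so the holder's middle line is within about 1 mm of the present x. I'll lower the stone slowly and feel for the bed.

Emit:
send_rows:
  series: "0 0 0 0 0.4 0 -1;0 0 0 0 0.8 0 -1;0 0 0 0 1.2 0 -1;0 0 0 0 1.5 0 -1;0 0 0 0 1.7 0 -1;0 0 0 0 1.8 0 -1;0 0 0 0 1.9 0 -1;0 0 0 0 2.0 0 -1;0 0 0 0 2.0 0 -1;0 0 0 0 2.0 0 -1"

```text
time_s: 8.63
ee_pos: [0.5341, -0.0362, 0.0275]
eef_rot: [-1.571, -0.0, 0.073]
force: [0.6, 0.3, -4.8]
grip_width: 0.0499
```

Emit:
send_rows:
  series: "0 0 0 0 0.05 0 -1;0 0 0 0 0.1 0 -1;0 0 0 0 0.13 0 -1;0 0 0 0 0.16 0 -1;0 0 0 0 0.18 0 -1;0 0 0 0 0.2 0 -1;0 0 0 0 0.22 0 -1;0 0 0 0 0.22 0 -1;0 0 0 0 0.22 0 -1;0 0 0 0 0.22 0 -1"

```text
time_s: 9.47
ee_pos: [0.5341, -0.0361, 0.0255]
eef_rot: [-1.571, -0.0, 0.073]
force: [-4.0, -0.0, 4.9]
grip_width: 0.0496
```

The stone is seated: z has reached bed height and the load is carried. Fx of -4 N suggests it touches the +x lip lightly. Releasing and rising.

Emit:
send_rows:
  series: "0 0 0 0 0 0 0.4;0 0 0 0 0 0 0.4;0 0 0 0 0 0 0.4;0 0 0 0 0 0 0.4;0 0 0 0 0 0 0.4;0 0 0 0 0 0 0.4;0 0 0 0 -0.5 0 0.4;0 0 0 0 -2 0 0.4;0 0 0 0 -5 0 0.4;0 0 0 0 -8 0 0.4"

```text
time_s: 10.3
ee_pos: [0.5334, -0.0361, 0.106]
eef_rot: [-1.57, 0.002, 0.073]
force: [-0.9, 0.6, 0.5]
grip_width: 0.0659
```

```bash
python3 - <<'E'
from fit import *
obs(); n="side"
a=camera(n); cv2.imwrite('pics/side3.png',a[:,:,::-1]); cv2.imwrite('pics/c4.png',cv2.resize(a[165:275,215:305],None,fx=5,fy=5,interpolation=2)[:,:,::-1])
im={"side":cv2.imread("pics/side3.png").astype(float)}
fit(im,(-.07,.0,-.025,.025),.04,[.5344,-.0362,-1.4984],{"side":[0,2,3]},win=3)
E
```

```text
10.3 ee [ 0.5334 -0.0361  0.106 ] rpy [-1.5704  0.0019  0.0726] F [-0.8618  0.6263  0.473 ] w 0.06592784564360522
side 0 med res px -0.25 mad 0.25
side 2 med res px -0.25 mad 0.25
side 3 med res px 0.00 mad 0.25
pose [ 0.5357 -0.0363 -1.4886]
```

View pics/c4.png

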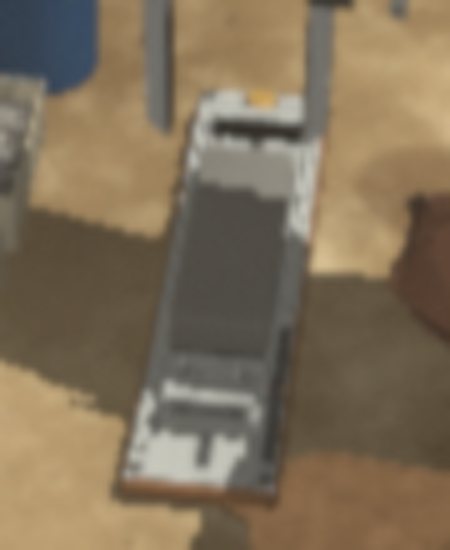

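The side view shows the stone flat between the lips, middle at y = -0.036, with a gap to the stop at crop y ≈ 140–150 and a gap to the plate at y ≈ 355. Now I go behind the thumb plate with fingers shut.

Emit:
send_rows:
  series: "0 0 0 0 0 4 -1;0 0 0 0 0 8 -1;0 0 0 0 0 12 -1;0 0 0 0 0 16.1 -1;0 0 0 0 0 16.1 -1;0 0 0 0 0 16.1 -1;0 0 0 0 3 16.1 -1;0 0 0 0 5 16.1 -1;0 0 0 0 5 16.1 -1;0 0 0 0 5 16.1 -1"

```text
time_s: 11.18
ee_pos: [0.5223, 0.1234, 0.0552]
eef_rot: [-1.571, 0.001, 0.071]
force: [-0.1, 0.8, 0.1]
grip_width: 0.0031
```

```bash
python3 - <<'E'
from h import *
obs(); n="side"
a=camera(n); cv2.imwrite('pics/side4.png',a[:,:,::-1]); cv2.imwrite('pics/c5.png',cv2.resize(a[180:280,210:310],None,fx=5,fy=5,interpolation=2)[:,:,::-1])
E
```

```text
11.1833 ee [0.5223 0.1234 0.0552] rpy [-1.571   0.0014  0.0714] F [-0.1348  0.8074  0.1082] w 0.003070777729450235
```

View pics/c5.png

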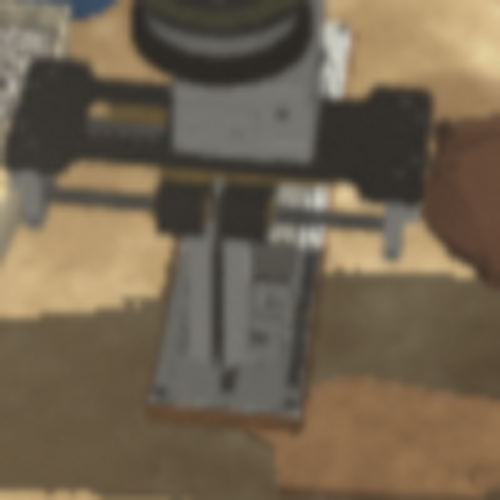

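The shut fingers hang behind the jaw, their tips at about crop (218,365), almost in line with the deck slot (228,375). Lowering to thumb-plate height.

Emit:
send_rows:
  series: "0 0 0 0 0.4 0 -1;0 0 0 0 0.8 0 -1;0 0 0 0 1.2 0 -1;0 0 0 0 1.6 0 -1;0 0 0 0 2 0 -1;0 0 0 0 2.3 0 -1;0 0 0 0 2.6 0 -1;0 0 0 0 2.6 0 -1;0 0 0 0 2.6 0 -1;0 0 0 0 2.6 0 -1"

```text
time_s: 12.07
ee_pos: [0.5224, 0.1245, 0.0294]
eef_rot: [-1.571, -0.0, 0.073]
force: [-0.1, -0.2, 0.5]
grip_width: 0.0004
```

Emit:
send_rows:
  series: "0 0 0 0 0 -0.1 -1;0 0 0 0 0 -0.2 -1;0 0 0 0 0 -0.3 -1;0 0 0 0 0 -0.4 -1;0 0 0 0 0 -0.5 -1;0 0 0 0 0 -0.6 -1;0 0 0 0 0 -0.7 -1;0 0 0 0 0 -0.8 -1;0 0 0 0 0 -0.9 -1;0 0 0 0 0 -1 -1"

```text
time_s: 12.9
ee_pos: [0.5231, 0.1144, 0.0293]
eef_rot: [-1.571, -0.0, 0.073]
force: [-0.4, 0.3, 0.1]
grip_width: 0.0004
```

Emit:
send_rows:
  series: "0 0 0 0 0 -0.1 -1;0 0 0 0 0 -0.2 -1;0 0 0 0 0 -0.3 -1;0 0 0 0 0 -0.4 -1;0 0 0 0 0 -0.5 -1;0 0 0 0 0 -0.6 -1;0 0 0 0 0 -0.7 -1;0 0 0 0 0 -0.8 -1;0 0 0 0 0 -0.9 -1;0 0 0 0 0 -1 -1"

```text
time_s: 13.73
ee_pos: [0.5238, 0.1044, 0.0293]
eef_rot: [-1.571, 0.0, 0.073]
force: [-0.3, 1.0, -0.7]
grip_width: 0.0008
```

Emit:
send_rows:
  series: "0 0 0 0 0 -0.1 -1;0 0 0 0 0 -0.2 -1;0 0 0 0 0 -0.3 -1;0 0 0 0 0 -0.4 -1;0 0 0 0 0 -0.5 -1;0 0 0 0 0 -0.6 -1;0 0 0 0 0 -0.7 -1;0 0 0 0 0 -0.8 -1;0 0 0 0 0 -0.9 -1;0 0 0 0 0 -1 -1"

```text
time_s: 14.57
ee_pos: [0.5246, 0.0944, 0.0293]
eef_rot: [-1.571, -0.0, 0.073]
force: [-0.3, 3.7, -0.2]
grip_width: 0.0004
```

Emit:
send_rows:
  series: "0 0 0 0 0 -0.1 -1;0 0 0 0 0 -0.2 -1;0 0 0 0 0 -0.3 -1;0 0 0 0 0 -0.4 -1;0 0 0 0 0 -0.5 -1;0 0 0 0 0 -0.6 -1;0 0 0 0 0 -0.7 -1;0 0 0 0 0 -0.8 -1;0 0 0 0 0 -0.9 -1;0 0 0 0 0 -1 -1"

```text
time_s: 15.4
ee_pos: [0.5252, 0.0848, 0.0293]
eef_rot: [-1.57, -0.0, 0.073]
force: [0.3, 6.9, 0.4]
grip_width: 0.0006
```

```bash
python3 - <<'E'
from fit import *
obs(); n="side"
a=camera(n); cv2.imwrite('pics/side5.png',a[:,:,::-1]); cv2.imwrite('pics/c6.png',cv2.resize(a[170:270,210:310],None,fx=5,fy=5,interpolation=2)[:,:,::-1])
E
```

```text
15.4 ee [0.5252 0.0848 0.0293] rpy [-1.5703 -0.      0.0726] F [0.3249 6.8511 0.4397] w 0.0005849706474373534
```

View pics/c6.png

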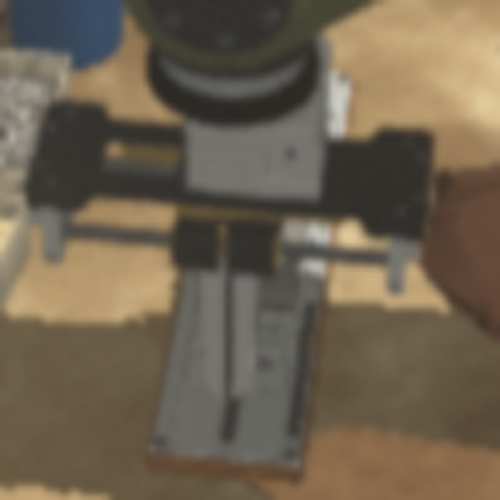

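Emit:
send_rows:
  series: "0 0 0 0 0 -0.04 -1;0 0 0 0 0 -0.08 -1;0 0 0 0 0 -0.12 -1;0 0 0 0 0 -0.16 -1;0 0 0 0 0 -0.2 -1;0 0 0 0 0 -0.24 -1;0 0 0 0 0 -0.28 -1;0 0 0 0 0 -0.32 -1;0 0 0 0 0 -0.36 -1;0 0 0 0 0 -0.4 -1"

```text
time_s: 16.28
ee_pos: [0.5255, 0.0807, 0.0293]
eef_rot: [-1.571, -0.0, 0.073]
force: [-0.1, 4.8, 0.5]
grip_width: 0.0006
```

Emit:
send_rows:
  series: "0 0 0 0 0 -0.04 -1;0 0 0 0 0 -0.08 -1;0 0 0 0 0 -0.12 -1;0 0 0 0 0 -0.16 -1;0 0 0 0 0 -0.2 -1;0 0 0 0 0 -0.24 -1;0 0 0 0 0 -0.28 -1;0 0 0 0 0 -0.32 -1;0 0 0 0 0 -0.36 -1;0 0 0 0 0 -0.4 -1"

```text
time_s: 17.12
ee_pos: [0.5259, 0.0767, 0.0293]
eef_rot: [-1.571, -0.0, 0.073]
force: [-0.1, 4.8, 0.8]
grip_width: 0.0005
```

Emit:
send_rows:
  series: "0 0 0 0 0 -0.04 -1;0 0 0 0 0 -0.08 -1;0 0 0 0 0 -0.12 -1;0 0 0 0 0 -0.16 -1;0 0 0 0 0 -0.2 -1;0 0 0 0 0 -0.24 -1;0 0 0 0 0 -0.28 -1;0 0 0 0 0 -0.32 -1;0 0 0 0 0 -0.36 -1;0 0 0 0 0 -0.4 -1"

```text
time_s: 17.95
ee_pos: [0.5261, 0.0727, 0.0293]
eef_rot: [-1.571, -0.0, 0.073]
force: [-0.9, 5.4, 0.2]
grip_width: 0.0005
```

Emit:
send_rows:
  series: "0 0 0 0 0 -0.04 -1;0 0 0 0 0 -0.08 -1;0 0 0 0 0 -0.12 -1;0 0 0 0 0 -0.16 -1;0 0 0 0 0 -0.2 -1;0 0 0 0 0 -0.24 -1;0 0 0 0 0 -0.28 -1;0 0 0 0 0 -0.32 -1;0 0 0 0 0 -0.36 -1;0 0 0 0 0 -0.4 -1"

```text
time_s: 18.78
ee_pos: [0.5264, 0.0687, 0.0293]
eef_rot: [-1.571, -0.0, 0.073]
force: [0.4, 6.5, 0.5]
grip_width: 0.0005
```

Emit:
send_rows:
  series: "0 0 0 0 0 -0.02 -1;0 0 0 0 0 -0.04 -1;0 0 0 0 0 -0.06 -1;0 0 0 0 0 -0.08 -1;0 0 0 0 0 -0.1 -1;0 0 0 0 0 -0.12 -1;0 0 0 0 0 -0.14 -1;0 0 0 0 0 -0.16 -1;0 0 0 0 0 -0.18 -1;0 0 0 0 0 -0.2 -1"

```text
time_s: 19.62
ee_pos: [0.5266, 0.0667, 0.0293]
eef_rot: [-1.571, -0.0, 0.073]
force: [0.7, 5.5, 1.1]
grip_width: 0.0001
```

Emit:
send_rows:
  series: "0 0 0 0 0 -0.02 -1;0 0 0 0 0 -0.04 -1;0 0 0 0 0 -0.06 -1;0 0 0 0 0 -0.08 -1;0 0 0 0 0 -0.1 -1;0 0 0 0 0 -0.12 -1;0 0 0 0 0 -0.14 -1;0 0 0 0 0 -0.16 -1;0 0 0 0 0 -0.18 -1;0 0 0 0 0 -0.2 -1"

```text
time_s: 20.45
ee_pos: [0.5267, 0.0647, 0.0293]
eef_rot: [-1.571, 0.0, 0.073]
force: [0.2, 4.9, 0.8]
grip_width: 0.0004
```

Emit:
send_rows:
  series: "0 0 0 0 0 -0.04 -1;0 0 0 0 0 -0.08 -1;0 0 0 0 0 -0.12 -1;0 0 0 0 0 -0.16 -1;0 0 0 0 0 -0.2 -1;0 0 0 0 0 -0.24 -1;0 0 0 0 0 -0.28 -1;0 0 0 0 0 -0.32 -1;0 0 0 0 0 -0.36 -1;0 0 0 0 0 -0.4 -1"

```text
time_s: 21.28
ee_pos: [0.527, 0.0607, 0.0293]
eef_rot: [-1.571, -0.0, 0.073]
force: [1.0, 6.1, -0.1]
grip_width: 0.0008
```

Emit:
send_rows:
  series: "0 0 0 0 0 -0.02 -1;0 0 0 0 0 -0.04 -1;0 0 0 0 0 -0.06 -1;0 0 0 0 0 -0.08 -1;0 0 0 0 0 -0.1 -1;0 0 0 0 0 -0.12 -1;0 0 0 0 0 -0.14 -1;0 0 0 0 0 -0.16 -1;0 0 0 0 0 -0.18 -1;0 0 0 0 0 -0.2 -1"

```text
time_s: 22.12
ee_pos: [0.5271, 0.0587, 0.0293]
eef_rot: [-1.571, 0.0, 0.073]
force: [-0.8, 5.7, 0.1]
grip_width: 0.0005
```

Emit:
send_rows:
  series: "0 0 0 0 0 -0.02 -1;0 0 0 0 0 -0.04 -1;0 0 0 0 0 -0.06 -1;0 0 0 0 0 -0.08 -1;0 0 0 0 0 -0.1 -1;0 0 0 0 0 -0.12 -1;0 0 0 0 0 -0.14 -1;0 0 0 0 0 -0.16 -1;0 0 0 0 0 -0.18 -1;0 0 0 0 0 -0.2 -1"

```text
time_s: 22.95
ee_pos: [0.5273, 0.0567, 0.0293]
eef_rot: [-1.571, -0.0, 0.073]
force: [0.0, 5.1, 0.5]
grip_width: 0.0004
```

Emit:
send_rows:
  series: "0 0 0 0 0 -0.04 -1;0 0 0 0 0 -0.08 -1;0 0 0 0 0 -0.12 -1;0 0 0 0 0 -0.16 -1;0 0 0 0 0 -0.2 -1;0 0 0 0 0 -0.24 -1;0 0 0 0 0 -0.28 -1;0 0 0 0 0 -0.32 -1;0 0 0 0 0 -0.36 -1;0 0 0 0 0 -0.4 -1"

```text
time_s: 23.78
ee_pos: [0.5275, 0.0532, 0.0293]
eef_rot: [-1.57, 0.0, 0.073]
force: [0.7, 10.4, 1.6]
grip_width: 0.0007
```

Emit:
send_rows:
  series: "0 0 0 0 0 -0.02 -1;0 0 0 0 0 -0.04 -1;0 0 0 0 0 -0.06 -1;0 0 0 0 0 -0.08 -1;0 0 0 0 0 -0.1 -1;0 0 0 0 0 -0.1 -1;0 0 0 0 0 -0.1 -1;0 0 0 0 0 -0.1 -1;0 0 0 0 0 -0.1 -1;0 0 0 0 0 -0.1 -1"

```text
time_s: 24.62
ee_pos: [0.5276, 0.0525, 0.0293]
eef_rot: [-1.57, -0.0, 0.073]
force: [0.5, 11.1, 1.1]
grip_width: 0.0002
```

Emit:
send_rows:
  series: "0 0 0 0 0 -0.02 -1;0 0 0 0 0 -0.04 -1;0 0 0 0 0 -0.06 -1;0 0 0 0 0 -0.08 -1;0 0 0 0 0 -0.1 -1;0 0 0 0 0 -0.1 -1;0 0 0 0 0 -0.1 -1;0 0 0 0 0 -0.1 -1;0 0 0 0 0 -0.1 -1;0 0 0 0 0 -0.1 -1"

```text
time_s: 25.45
ee_pos: [0.5277, 0.0515, 0.0293]
eef_rot: [-1.569, -0.0, 0.073]
force: [-0.4, 12.1, 0.8]
grip_width: 0.0003
```

Emit:
send_rows:
  series: "0 0 0 0 0 -0.02 -1;0 0 0 0 0 -0.04 -1;0 0 0 0 0 -0.06 -1;0 0 0 0 0 -0.08 -1;0 0 0 0 0 -0.1 -1;0 0 0 0 0 -0.1 -1;0 0 0 0 0 -0.1 -1;0 0 0 0 0 -0.1 -1;0 0 0 0 0 -0.1 -1;0 0 0 0 0 -0.1 -1"

```text
time_s: 26.28
ee_pos: [0.5277, 0.0509, 0.0293]
eef_rot: [-1.569, -0.0, 0.073]
force: [0.0, 15.1, 1.0]
grip_width: 0.0001
```

Emit:
send_rows:
  series: "0 0 0 0 0 -0.02 -1;0 0 0 0 0 -0.04 -1;0 0 0 0 0 -0.06 -1;0 0 0 0 0 -0.08 -1;0 0 0 0 0 -0.1 -1;0 0 0 0 0 -0.1 -1;0 0 0 0 0 -0.1 -1;0 0 0 0 0 -0.1 -1;0 0 0 0 0 -0.1 -1;0 0 0 0 0 -0.1 -1"

```text
time_s: 27.12
ee_pos: [0.5278, 0.0501, 0.0293]
eef_rot: [-1.569, -0.0, 0.073]
force: [-0.9, 17.3, 0.4]
grip_width: 0.0005
```

About 14 N on the plate. I'll ease back in small steps to feel where the ratchet catches.

Emit:
send_rows:
  series: "0 0 0 0 0 0.03 -1;0 0 0 0 0 0.06 -1;0 0 0 0 0 0.1 -1;0 0 0 0 0 0.13 -1;0 0 0 0 0 0.16 -1;0 0 0 0 0 0.2 -1;0 0 0 0 0 0.2 -1;0 0 0 0 0 0.2 -1;0 0 0 0 0 0.2 -1;0 0 0 0 0 0.2 -1"

```text
time_s: 27.95
ee_pos: [0.5277, 0.0516, 0.0293]
eef_rot: [-1.569, -0.0, 0.073]
force: [-0.2, 12.0, 1.1]
grip_width: 0.0003
```

Emit:
send_rows:
  series: "0 0 0 0 0 0.03 -1;0 0 0 0 0 0.06 -1;0 0 0 0 0 0.1 -1;0 0 0 0 0 0.1 -1;0 0 0 0 0 0.1 -1;0 0 0 0 0 0.1 -1;0 0 0 0 0 0.1 -1;0 0 0 0 0 0.1 -1;0 0 0 0 0 0.1 -1;0 0 0 0 0 0.1 -1"

```text
time_s: 28.78
ee_pos: [0.5276, 0.0523, 0.0293]
eef_rot: [-1.57, -0.0, 0.073]
force: [-0.1, 10.9, 0.7]
grip_width: 0.0006
```

Emit:
send_rows:
  series: "0 0 0 0 0 0.03 -1;0 0 0 0 0 0.06 -1;0 0 0 0 0 0.1 -1;0 0 0 0 0 0.1 -1;0 0 0 0 0 0.1 -1;0 0 0 0 0 0.1 -1;0 0 0 0 0 0.1 -1;0 0 0 0 0 0.1 -1;0 0 0 0 0 0.1 -1;0 0 0 0 0 0.1 -1"

```text
time_s: 29.62
ee_pos: [0.5276, 0.0529, 0.0293]
eef_rot: [-1.57, -0.0, 0.073]
force: [-0.5, 6.8, 0.7]
grip_width: 0.0007
```

Emit:
send_rows:
  series: "0 0 0 0 0 0.03 -1;0 0 0 0 0 0.06 -1;0 0 0 0 0 0.1 -1;0 0 0 0 0 0.1 -1;0 0 0 0 0 0.1 -1;0 0 0 0 0 0.1 -1;0 0 0 0 0 0.1 -1;0 0 0 0 0 0.1 -1;0 0 0 0 0 0.1 -1;0 0 0 0 0 0.1 -1"

```text
time_s: 30.45
ee_pos: [0.5275, 0.0536, 0.0293]
eef_rot: [-1.571, 0.0, 0.073]
force: [0.3, 0.2, 0.3]
grip_width: 0.0006
```

The force dropped to zero at about y = 0.0531, so the ratchet caught there with an estimated 7–9 N left in the springs. Backing clear, rising and taking a look.

Emit:
send_rows:
  series: "0 0 0 0 0 0.5 -1;0 0 0 0 0 1.5 -1;0 0 0 0 0 2 -1;0 0 0 0 -2 2 -1;0 0 0 0 -5 2 -1;0 0 0 0 -9 2 -1;0 0 0 0 -13 2 -1;0 0 0 0 -13 5 -1;0 0 0 0 -13 9 -1;0 0 0 0 -13 13 -1"

```text
time_s: 31.28
ee_pos: [0.5179, 0.1849, 0.1601]
eef_rot: [-1.57, -0.002, 0.071]
force: [0.7, 0.1, -0.2]
grip_width: 0.0005
```

Emit:
send_rows:
  series: "0 0 0 0 0 4 -1;0 0 0 0 0 8 -1;0 0 0 0 0 10 -1;0 0 0 0 0 10 -1;0 0 0 0 0 10 -1;0 0 0 0 0 10 -1;0 0 0 0 0 10 -1;0 0 0 0 0 10 -1;0 0 0 0 0 10 -1;0 0 0 0 0 10 -1"

```text
time_s: 32.12
ee_pos: [0.511, 0.2825, 0.1594]
eef_rot: [-1.571, -0.0, 0.072]
force: [-0.3, 0.1, -0.2]
grip_width: 0.0004
```

```bash
python3 - <<'E'
from fit import *
obs(); n="side"
a=camera(n);b=camera("top"); cv2.imwrite('pics/side6.png',a[:,:,::-1])
A=cv2.resize(a[165:275,215:305],None,fx=4,fy=4,interpolation=2);B=cv2.resize(b[165:275,200:310],None,fx=4,fy=4,interpolation=2)
cv2.imwrite('pics/c7.png',np.hstack([A,B])[:,:,::-1])
im={"side":cv2.imread("pics/side6.png").astype(float)}
fit(im,(-.07,.06,-.025,.025),.04,[.5365,-.062,-1.4984],{"side":[0,2,3]},win=4)
E
```

```text
32.1167 ee [0.511  0.2825 0.1594] rpy [-1.5707 -0.0002  0.0718] F [-0.2995  0.0537 -0.1882] w 0.00040179975621499513
side 0 med res px 0.25 mad 0.83
side 2 med res px 0.39 mad 0.97
side 3 med res px -0.13 mad 0.49
pose [ 0.54   -0.0396 -1.6324]
```

View pics/c7.png

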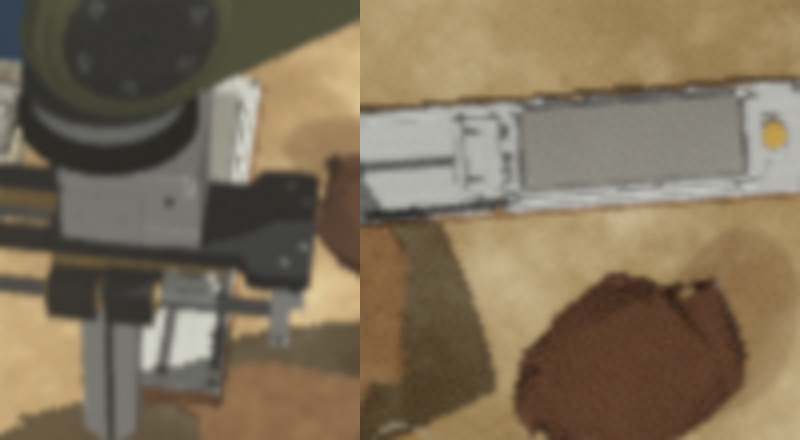

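The top view shows the stone flat and in line with the bed. It sits tight between the plate (crop x ≈ 518) and the stop (x ≈ 745), with the arm clear. The side fit was blocked by the gripper, so I ignore it. Handing in.

```bash
python3 -c "
from h import *
obs(); print(hand_in())"
```

```text
32.2167 ee [0.5109 0.2827 0.1594] rpy [-1.5708 -0.0001  0.0722] F [-0.1542 -0.2682 -0.4699] w 0.0005199456002582811
the job is handed in; nothing more can be done
None
```

The whetstone is in the holder's bed and clamped by the ratchet alone, and I handed the job in at 32.2 s. `hand_in()` gave no verdict.

- **Placing:** I picked the stone up across its width, lowered it between the side lips until it rested on the bed, let go, and checked in the side view that it lay flat.
- **Clamping:** I pushed the jaw in small steps until the stone met the stop. I pressed to 17.3 N at the wrist (roughly 14–16 N on the plate), then eased back until the pawl caught.
- **Clamping force:** two estimates give about 7 to 9 N on the plate. It was not measured directly.
- **Last checks:** the final top view shows the stone in line with the bed and tight between plate and stop. The arm is clear, with wrist force near zero. I never went near the mug, bottle, trays or last, but I made no separate check that they had not moved.

**Failed or disagreed:**
- My final numeric fit from the side view failed because the gripper blocked it.
- The two cameras disagreed by up to 9 mm along the holder's length, so I relied on feel there.
- Across the holder they agreed to about 2 mm. A side push of about 4 N while seating the stone suggests it touched a lip lightly.
- One row of my first move had a turn about the wrong axis, which the following rows corrected.

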